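# Find the spindle's flat and hold the stop collar on it

### The arm

A 6-joint arm with a two-finger parallel gripper is mounted at the origin on the work surface. World frame = base frame: x ahead of the robot, y to its left, z up, the work surface at z = 0. Lengths are in m, angles in rad, forces in N, time in s.
With the tool pointing down it reaches from about 0.35 to 0.775 m from the base axis. Payload 7.3 kg.
Tool frame: the origin (TCP) lies at the centre of the arm's flange, where the gripper is bolted on; the fingertips stand 178 mm ahead of it and the grasp point (between the pads) lies 159 mm ahead of it (tip_extent is the distance from the TCP to the fingertips, in m); z points along the fingers, y is the line along which they close (so a half turn about z gives the same grasp; the last joint's range is limited). The gripper opens to 92 mm and grips with 3 to 60 N. Pads are 19 mm wide; open, the fingers measure 130 mm over their backs; the gripper's body (75 mm by 190 mm) begins 47 mm behind the grasp point.
Start: joints at [1.045, 0.342, 1.524, -0, 1.275, -0.146], TCP at [0.195, 0.488, 0.405] pointing down, gripper open.
Joint ranges: [-2.53, 2.53], [-0.77, 2.02], [0.04, 2.7], [-1, 4.14], [0.28, 2.66], [-3.11, 3.11]. Speed limits (rad/s): [2.57, 2.57, 3.14, 3.14, 3.14, 3.14].

### API

Orientations are given as [roll, pitch, yaw] about the fixed x, y, z axes, in that order (R = Rz(yaw) Ry(pitch) Rx(roll)).
In Python, from cell import * gives the robot as it stands.
- The arm moves only by the tool arm_command, never from a script. Its arguments are lists of equal length, an entry for each row: "xyz": the shift along the world's x, y, z in mm, a list of three; "spin": the turn about the world's z in degrees. In form: {"xyz": [[tx, ty, tz], ...], "spin": [spin, ...]}. A call has 1 to 20 rows; each row shifts and turns the commanded pose from where the row before left it; what a row does not reach is not made up. A row lasts 1/10 s, in which the tool goes at most 50 mm and 8.59 degrees, less where a joint would pass 70% of its speed; a pose out of reach is approached as far as the arm can. A call with a gripper value outside its range is refused whole. "jaw" is the opening, from -1 (shut) to 1 (fully open), set as the call begins (left out, the last holds). The fingers move at their own pace and stop on an object; "squeeze" is the grip in N (left out, the last holds). Time passes only in rows, so rows that do not move let the fingers close. It gives the time, the measured TCP pose, the force, the opening and the grip force at its end, in the units of the state.
- observe(): the state, without advancing time (a new reading comes with each control period).
- read_camera(name): name is "scene" or "top"; returns a dict with "img" (480x640x3 uint8, red, green, blue), "depth" (480x640 float32, m along the optical axis (not along the pixel's ray), 0 where there is no reading), "fx", "fy", "cx", "cy" (pixels), "dist_coeffs" ([k1, k2, p1, p2, k3] as OpenCV has them; the pictures are not rectified), "world_from_camera" (4x4, takes a point from camera to world coordinates). Camera axes: x right, y up, looking along -z (the intrinsics and any distortion apply to the point x, -y, -z); pixel columns grow to the right and rows downward; lengths in m; the calibration is good to about 2 mm. A picture is of the moment at which its call begins.
- hand_in(): hands the job in; it is judged then, once.
The state is a dict: "time": time; "qpos": joint angles; "qvel": joint speeds; "joint_efforts": joint torques, N m; "tool_pos": TCP position; "tool_rot": TCP orientation; "contact_force": force on the tool from outside, world axes, zero at the start; "torque": the same for the moment, N m; "opening": finger opening in m; "grip_force": force on a finger pad.
Only numpy, scipy, OpenCV 4.12 (cv2) and the standard library are available. Lean on these libraries where they do the work, as an engineer would, in place of code of your own. Each camera call takes 0.05 s, during which the arm holds its last target. There are 200 camera calls.

### The job

On the instrument-repair bench, feel with the fingertips for the flat on the upright spindle: pinch the bare spindle across the flat and turn it until the flat squarely faces the clamped hex driver. Only then fetch the stop collar (the ring with a screw head sticking out of its side), thread it down over the spindle with the screw squarely over the flat, at mid-height of the flat, and finish while still holding it there in the fingers, level and well clear of the casting, ready for the driver to be run in. Leave the other things on the bench where they are.

Things in the scene. Friction and masses are not known exactly. Their poses are not given: they have to be found in the camera images.
- machine: Fixed low grey spindle unit. Origin: on the bench, on the spindle's axis; +x points from the spindle to the clamped hex driver, z up. Casting 150 x 130 mm (x, y, centred), top at 45 mm; bearing cap radius 30 mm, top at 55 mm; a foot 60 mm wide, 15 mm high runs to x = 225 mm and carries the driver's upright clamp, 30 x 40 mm (x 135 to 165 mm, top at 120 mm).
- driver_tip (a point): Tip of the fixed hex driver: a level steel rod of 6 mm diameter along the machine's x, at x = 90 mm, height 100 mm, pointing at the spindle.
- spindle (a joint): Turn of the upright steel spindle about its vertical axis, rad: 0 when the flat squarely faces the driver (machine +x), growing counter-clockwise from above. Starts at 0.5 to 1.5; stays where left (friction about 0.08 N m). Spindle diameter 22 mm, top at 125 mm, the last 4 mm tapered to 15 mm.
- spindle_flat: The flat milled on one side of the spindle, turning with it: 37 mm high (82 to 119 mm above the bench), 13 mm wide. Origin: its centre, 7.5 mm from the spindle's axis, 100 mm above the bench; +x points straight out of the flat, z up. Pinched squarely across the flat the spindle measures 18.5 mm, elsewhere up to 22 mm; round on the other side.
- collar: Loose bright steel stop collar lying flat: outer diameter 44 mm, bore 25 mm, 22 mm high, about 0.14 kg, with a screw head (8 mm diameter) sticking 6 mm out of its side. Origin: centre of the underside; +x points to the screw, z up. The screw is backed out: the bore is clear and the collar slides down the spindle if let go.
- collar_center (a point): Centre of the collar, on its axis, 11 mm above its underside.
- collar_screw (a point): Outer face of the collar's screw head: 28 mm from the collar's axis, 11 mm above its underside.
- spacer: Loose plain bright steel ring, outer diameter 44 mm, bore 25 mm, 14 mm high, no screw. Leave alone. Origin: centre of the underside.
- pulley: Loose aluminium belt pulley, 56 mm diameter, 16 mm high, bore 28 mm. Leave alone. Origin: centre of the underside.
- screwdriver: Loose screwdriver, 190 mm long, lying along its x. Leave alone.
- jar: Loose closed glass jar, 56 mm diameter, 70 mm high. Leave alone. Origin: centre of the underside.
- wrench: Loose steel wrench, 150 mm long, lying along its x. Leave alone.
- pin_cup: Loose small white bowl, 70 mm diameter, 45 mm high. Leave alone. Origin: centre of the underside.
Things that resemble listed ones, but are neither listed nor needed, are in the scene too. Leave any black or turquoise look-alike of the collar alone.

How it is judged:
On the way:
1. the fingers press on the flat of the still bare spindle (over 3 N) while the flat faces the driver within 0.15 rad, the collar still away from the spindle (value of joint spindle between -0.15 and 0.15 rad and contact force between spindle_flat and the fingers above 3 N and horizontal distance between collar_center and machine above 0.08 m), for 0.2 s.
At the end, for the whole second after the job is handed in: Flat facing the driver within 0.2 rad; collar centre within 4 mm of the spindle axis and 9 mm of the flat's mid-height, level within 0.12 rad, screw within 7 mm sideways of the flat's centre line, on its side; gripped with over 3 N, still, resting on no ring or pulley (value of joint spindle between -0.2 and 0.2 rad and horizontal distance between collar_center and machine below 0.004 m and angle between collar's own z axis and vertical below 0.12 rad and z of collar_center in the frame of spindle_flat between -0.009 and 0.009 m and y of collar_screw in the frame of spindle_flat between -0.007 and 0.007 m and x of collar_screw in the frame of spindle_flat above 0.01 m and contact force between the fingers and collar above 3 N and contact force between each of spacer, pulley and collar below 0.1 N and linear speed of collar below 0.02 m/s); the arm keeps its last pose, push and grip.
It fails at once if another loose thing on the bench (plain ring, pulley, screwdriver, jar, wrench or bowl) is shifted more than 20 mm (distance of any of spacer, pulley, screwdriver, jar, wrench, pin_cup from where it was at the start of the episode above 0.02 m).
It also fails if it takes over 61 s, if anything falls off the work surface, if the arm or the gripper's body presses on something with over 40 N, if the wrist force passes 120 N, or if a joint passes its speed limit or range.

## Working session

There is one attempt and no reset: what is moved stays moved. The work goes in short steps, Python scripts to look and compute and a tool call to move; the robot and the scene stay as the last step left them, time stands still between calls to the robot, and variables do not carry over. Pictures are saved under pics/ and viewed, at most 10 in all, crops included, and the job is handed in when it is done.

Besides the shell and the picture viewer there is one more tool, called after "Request:" as name(argument=value, ...) on one line, values as JSON. arm_command: Moves the arm, as the interface text tells. Its arguments: {"type":"object","properties":{"xyz":{"type":"array","items":{"type":"array","items":{"type":"number"}}},"spin":{"type":"array","items":{"type":"number"}},"jaw":{"type":"number"},"squeeze":{"type":"number"}},"required":["xyz","spin"]}

```bash
mkdir -p pics; ls
cat > h.py <<'E'
from cell import *
import numpy as np, cv2, pickle
def K(c): return np.array([[c['fx'],0,c['cx']],[0,c['fy'],c['cy']],[0,0,1.]])
def ray(c,uv):
    p=cv2.undistortPoints(np.array(uv,float).reshape(-1,1,2),K(c),np.array(c['dist_coeffs'],float)).reshape(-1,2)
    d=np.c_[p[:,0],-p[:,1],-np.ones(len(p))]; T=np.array(c['world_from_camera'])
    return T[:3,3], d@T[:3,:3].T
def onz(c,uv,z):
    o,d=ray(c,uv); return o+d*((z-o[2])/d[:,2])[:,None]
def cloud(c):
    v,u=np.mgrid[0:480,0:640]; o,d=ray(c,np.c_[u.ravel(),v.ravel()])
    return (o+d*c['depth'].reshape(-1,1)).reshape(480,640,3)
E
python3 - <<'E'
from h import *
for n in('scene','top'):
    c=read_camera(n); pickle.dump(c,open(n+'.pkl','wb')); cv2.imwrite(f'pics/{n}0.png',c['img'][:,:,::-1]); print(n,np.round(c['world_from_camera'],3).tolist(),c['fx'],(c['depth']>0).mean())
s=observe(); print(s)
E
```

```text
pics
scene [[-0.234, -0.66, 0.714, 1.471], [0.972, -0.145, 0.184, 0.212], [-0.018, 0.737, 0.676, 0.936], [0.0, 0.0, 0.0, 1.0]] 576.4706838336559 0.9958984375
top [[0.134, 0.97, -0.203, 0.39], [-0.991, 0.131, -0.031, -0.012], [-0.003, 0.205, 0.979, 1.037], [0.0, 0.0, 0.0, 1.0]] 451.7273901141876 0.9960546875
{'time': 0.1, 'qpos': array([ 1.04498220e+00,  3.42664486e-01,  1.52492466e+00, -2.10798433e-05,
        1.27541023e+00, -1.45987390e-01]), 'qvel': array([ 0.0006776 , -0.00235969, -0.00208775, -0.00113766,  0.00022588,
       -0.00031427]), 'joint_efforts': array([ 1.28996486e-03, -4.32003129e+01, -2.44697410e+01,  7.19611812e-02,
        5.26505650e-02, -4.76084111e-06]), 'tool_pos': array([0.19456332, 0.48748671, 0.40410724]), 'tool_rot': array([-3.14019795e+00, -1.84692354e-04,  2.76177194e+00]), 'contact_force': array([-0.26030405, -0.09044531, -0.36361095]), 'torque': array([-0.05150487, -0.05090143,  0.01768258]), 'grip_force': 0.0, 'opening': 0.09169983565263361}
```

View pics/scene0.png

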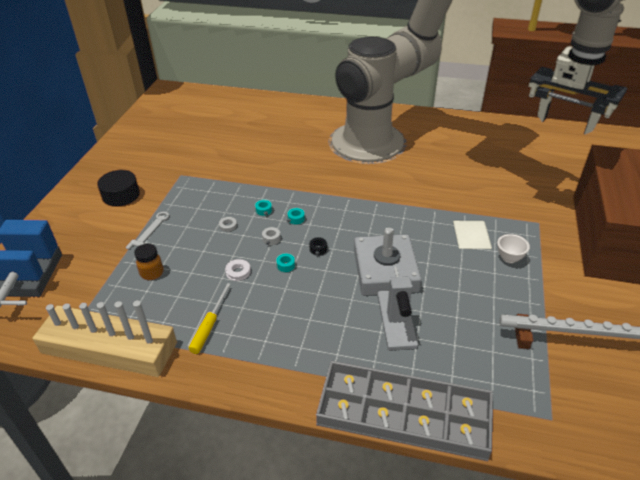

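View pics/top0.png

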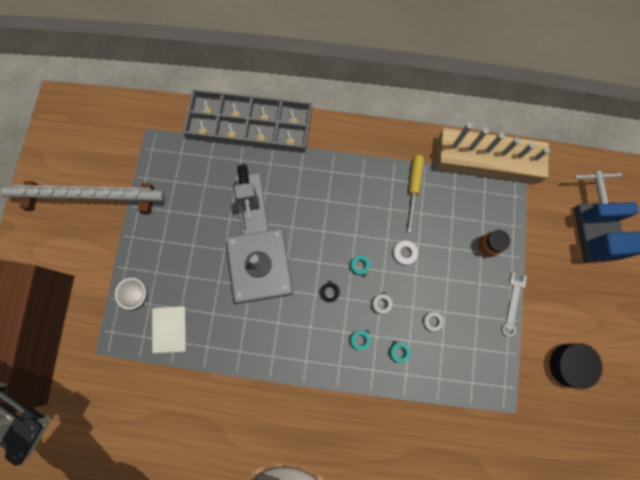

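The bright steel rings are A, at scene (271,235) / top (383,304), and B, at scene (228,223) / top (433,321). The pulley is at scene (238,268) / top (405,253). The turquoise and black look-alikes are ruled out by colour. The collar is whichever of A and B is 22 mm high with a screw head, so I'll check both enlarged and by height.

Run:
```python
from h import *
s=pickle.load(open('scene.pkl','rb'));t=pickle.load(open('top.pkl','rb'))
def crop(c,u,v,w,h,f): return cv2.resize(c['img'][v-h//2:v+h//2,u-w//2:u+w//2,::-1],None,fx=f,fy=f,interpolation=cv2.INTER_CUBIC)
a=np.hstack([crop(t,408,312,100,60,4),crop(s,250,230,100,60,4)])
b=np.hstack([crop(t,258,220,100,88,4)[:340],crop(s,390,280,100,88,4)[:340]])
cv2.imwrite('pics/crop1.png',np.vstack([a,b]))
for n,c in(('scene',s),('top',t)):
    P=cloud(c); np.save(n+'P.npy',P)
    for nm,(u,v) in {'A':((271,235),(383,304))[n=='top':][:1][0:1],'B':[((228,223),(433,321))[n=='top']]}.items() if 0 else {'A':((271,235),(383,304))[n=='top'],'B':((228,223),(433,321))[n=='top'],'sp':((389,240),(256,260))[n=='top']}.items():
        Q=P[v-13:v+14,u-13:u+14].reshape(-1,3); z=Q[:,2]
        print(n,nm,np.round(np.percentile(z,[1,10,50,75,90,95,99,100]),4))
        m=z>(0.008 if nm!='sp' else 0.1)
        if m.sum(): print(m.sum(),np.round(Q[m].min(0),4),np.round(Q[m].max(0),4),np.round(Q[m].mean(0),4))
# casting top, upright clamp top
P=np.load('topP.npy'); X=P.reshape(-1,3); v,u=np.mgrid[0:480,0:640]
m=(abs(P[...,2]-0.045)<0.004)&(u>215)&(u<300)&(v>215)&(v<310)
p=P[m][:,:2].astype(np.float32); r=cv2.minAreaRect(p); print('casting',m.sum(),r)
m=(abs(P[...,2]-0.12)<0.005)&(u>225)&(u<280)&(v>150)&(v<225); print('clamp',m.sum(),P[m].mean(0))
```

```text
scene A [-5.200e-03 -3.200e-03  2.000e-04  1.210e-02  1.940e-02  2.100e-02
  2.300e-02  9.364e-01]
219 [ 0.4633 -0.1755  0.008 ] [1.4712 0.2124 0.9364] [ 0.4979 -0.1501  0.0254]
scene B [-5.400e-03 -3.400e-03 -3.000e-04  2.700e-03  1.130e-02  1.240e-02
  1.490e-02  9.364e-01]
131 [ 0.4399 -0.2958  0.0081] [1.4712 0.2124 0.9364] [ 0.478  -0.2674  0.0256]
scene sp [-0.005  -0.0019  0.0452  0.0795  0.1112  0.1205  0.1236  0.1269]
115 [0.5253 0.1211 0.1001] [0.5476 0.1414 0.1269] [0.5366 0.1316 0.1146]
top A [-2.5000e-03 -4.0000e-04  3.1000e-03  2.0800e-02  2.3700e-02  2.4500e-02
  2.6500e-02  1.0369e+00]
239 [ 0.3905 -0.1735  0.0085] [ 0.5105 -0.0121  1.0369] [ 0.4828 -0.1505  0.0303]
top B [-0.002  -0.      0.0031  0.0124  0.0156  0.0167  0.0191  1.0369]
208 [ 0.3905 -0.2958  0.008 ] [ 0.4805 -0.0121  1.0369] [ 0.4591 -0.2715  0.0197]
top sp [0.0426 0.0455 0.0555 0.0581 0.1222 0.1251 0.1273 1.0369]
101 [ 0.3905 -0.0121  0.1013] [0.5402 0.1418 1.0369] [0.5242 0.1258 0.1489]
casting 2991 ((0.5298487544059753, 0.1333250254392624), (0.14985711872577667, 0.1281335949897766), 17.44078254699707)
clamp 270 [0.6747079  0.17714317 0.12044462]
```

View pics/crop1.png

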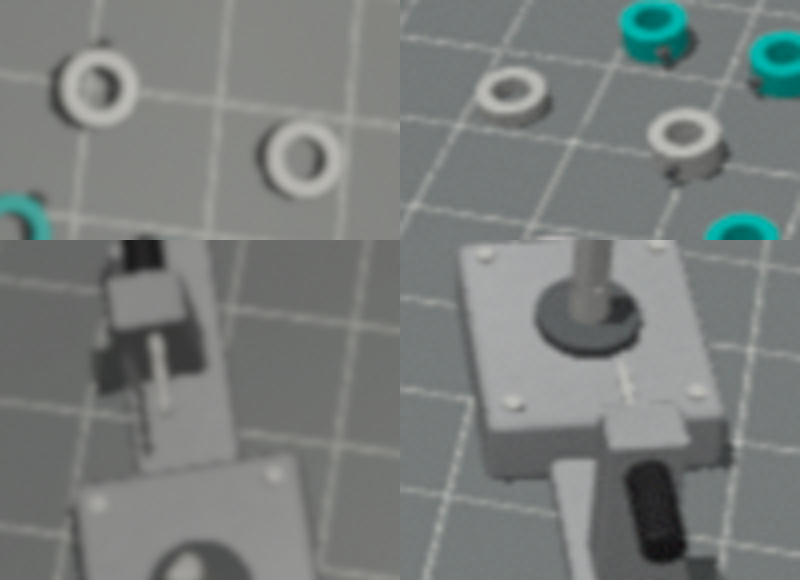

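A is the collar: its top stands at 22 to 24 mm, and the screw shows at scene (269,243) / top (384,293). B is the 14 mm plain ring with no screw. In the machine crops the casting is at top (258,265), with the clamp and driver above it in the top view, on the world +x side. Next I'll refine the spindle axis, collar centre and screw direction.

Run:
```python
from h import *
def tri(a,b):
    (o1,d1),(o2,d2)=a,b; d1=d1[0];d2=d2[0]
    A=np.c_[d1,-d2]; k=np.linalg.lstsq(A,o2-o1,rcond=None)[0]; p,q=o1+k[0]*d1,o2+k[1]*d2
    return (p+q)/2,np.linalg.norm(p-q)
R={};S={}
for n,(au,av),(su,sv) in(('scene',(271,235),(389,236)),('top',(383,304),(253,258))):
    c=pickle.load(open(n+'.pkl','rb')); P=np.load(n+'P.npy')
    g=cv2.cvtColor(c['img'],cv2.COLOR_RGB2GRAY)
    # ring: bright pixels with top height
    v,u=np.mgrid[0:480,0:640]
    near=(abs(u-au)<14)&(abs(v-av)<14)
    m=near&(g>150)&(P[...,2]>0.015); 
    print(n,'ring px',m.sum(),'g',g[av-12:av+13,au].tolist())
    k,_=cv2.findContours(m.astype(np.uint8),cv2.RETR_EXTERNAL,cv2.CHAIN_APPROX_NONE)
    k=max(k,key=cv2.contourArea); e=cv2.fitEllipse(k); print('ell',e); R[n]=(c,e[0])
    print('ring ctr z.022',onz(c,[e[0]],0.022)[0])
    m=near&(P[...,2]>0.015)&(P[...,2]<.05); print('depth mean top',P[m].mean(0), 'minmax mid',(P[m].min(0)+P[m].max(0))/2)
    m=(abs(u-su)<16)&(abs(v-sv)<16)&(P[...,2]>0.119)&(P[...,2]<0.14); e=np.c_[u[m],v[m]].mean(0)
    print('sp top px',e,m.sum(),'z.125',onz(c,[e],0.125)[0],P[m].mean(0)); S[n]=(c,e)
print('tri ring',tri(ray(R['scene'][0],[R['scene'][1]]),ray(R['top'][0],[R['top'][1]])))
print('tri sp',tri(ray(S['scene'][0],[S['scene'][1]]),ray(S['top'][0],[S['top'][1]])))
c=R['scene'][0]; print('screw scene',onz(c,[(269,243)],0.011)); c=R['top'][0]; print('screw top',onz(c,[(384,293)],0.011))
# driver rod direction from top view at z 0.1 : crop px (165,405)->(155,335)
print('rod',onz(c,[(208+166/4,176+(405-240)/4),(208+155/4,176+(338-240)/4)],0.1))
```

```text
scene ring px 115 g [120, 120, 121, 134, 168, 184, 173, 131, 111, 113, 112, 107, 114, 146, 180, 180, 136, 110, 108, 107, 108, 107, 98, 109, 119]
ell ((270.3213195800781, 232.6907196044922), (11.114367485046387, 16.984912872314453), 84.68656921386719)
ring ctr z.022 [ 0.4875522  -0.15377029  0.022     ]
depth mean top [ 0.48737318 -0.15391149  0.01927572] minmax mid [ 0.48937372 -0.15427764  0.01925585]
sp top px [388.23529412 230.64705882] 51 z.125 [0.53810532 0.13176708 0.125     ] [0.53441823 0.13144906 0.12180583]
top ring px 165 g [99, 106, 142, 172, 181, 170, 134, 92, 84, 104, 123, 132, 130, 124, 120, 119, 126, 149, 174, 182, 174, 153, 134, 131, 132]
ell ((382.63653564453125, 303.6054992675781), (17.378633499145508, 18.420949935913086), 153.28854370117188)
ring ctr z.022 [ 0.48299101 -0.15355992  0.022     ]
depth mean top [ 0.4834851  -0.15202222  0.02264367] minmax mid [ 0.48557288 -0.15199633  0.021988  ]
sp top px [254.56962025 258.91139241] 79 z.125 [0.52924898 0.13064239 0.125     ] [0.52931837 0.13070743 0.12457634]
tri ring (array([ 0.48347062, -0.15466987,  0.01823335]), np.float64(0.0011865602002736316))
tri sp (array([0.53031794, 0.13139104, 0.11831515]), np.float64(0.000599285780960755))
screw scene [[ 0.51216728 -0.15042613  0.011     ]]
screw top [[ 0.508293   -0.15562676  0.011     ]]
rod [[0.62122603 0.1599933  0.1       ]
 [0.65750998 0.17211333 0.1       ]]
```

Request:
arm_command(xyz=[[28,-29.5,0],[28,-29.5,0],[28,-29.5,0],[28,-29.5,0],[28,-29.5,0],[28,-29.5,0],[28,-29.5,0],[28,-29.5,0],[28,-29.5,0],[28,-29.5,0],[28,-29.5,0],[28,-30.5,0],[0,0,-30],[0,0,-30],[0,0,0],[0,0,0]], spin=[0,0,0,0,0,0,0,0,0,0,0,0,3,3,0,0], jaw=1, squeeze=3)

```text
time: 1.7
tool_pos: [0.5307, 0.1327, 0.3449]
tool_rot: [-3.141, -0.001, 2.865]
contact_force: [-0.7, 0.5, -0.1]
opening: 0.0915
grip_force: 0.0
```

Request:
arm_command(xyz=[[0,0,-21],[0,0,-21],[0,0,-21],[0,0,-21],[0,0,0],[0,0,0],[0,0,0],[0,0,0],[0,0,0],[0,0,0],[0,0,0],[0,0,0]], spin=[0,0,0,0,0,0,0,0,0,0,0,0], jaw=-1, squeeze=3)

```text
time: 2.9
tool_pos: [0.5307, 0.132, 0.2613]
tool_rot: [-3.141, 0.001, 2.867]
contact_force: [-1.3, -4.2, 4.5]
opening: 0.0193
grip_force: 3.0
```

Request:
arm_command(xyz=[[0,-0.5,0],[0,0,0],[0,0,0]], spin=[4,4,0])

```text
time: 3.2
tool_pos: [0.5308, 0.1322, 0.261]
tool_rot: [3.141, 0.001, 3.007]
contact_force: [-0.5, 0.3, 1.7]
opening: 0.0201
grip_force: 3.0
```

Request:
arm_command(xyz=[[0,0,0],[0,0,0],[0,0,0],[0,0,0],[0,0,0]], spin=[-4,-4,-4,-4,0])

```text
time: 3.7
tool_pos: [0.531, 0.1312, 0.2609]
tool_rot: [-3.141, 0.002, 2.723]
contact_force: [1.6, -6.0, 1.1]
opening: 0.0189
grip_force: 3.0
```

Request:
arm_command(xyz=[[0,0,0],[0,0,0],[0,0,0]], spin=[-4,-4,0])

```text
time: 4.0
tool_pos: [0.5308, 0.1312, 0.2607]
tool_rot: [-3.14, 0.001, 2.583]
contact_force: [0.3, -6.0, 1.1]
opening: 0.0191
grip_force: 3.0
```

Request:
arm_command(xyz=[[0,0,0],[0,0,0],[0,0,0],[0,0,0]], spin=[4,4,3.5,0])

```text
time: 4.4
tool_pos: [0.5301, 0.1319, 0.2605]
tool_rot: [-3.14, -0.002, 2.787]
contact_force: [-2.9, -2.2, 2.2]
opening: 0.019
grip_force: 3.0
```

Request:
arm_command(xyz=[[0,0,0],[0,0,0],[0,0,0]], spin=[0,0,0], squeeze=40)

```text
time: 4.7
tool_pos: [0.5301, 0.1318, 0.2605]
tool_rot: [-3.14, -0.002, 2.785]
contact_force: [-4.1, -3.7, 2.3]
opening: 0.0184
grip_force: 40.0
```

Request:
arm_command(xyz=[[0,0,0],[0,0,0],[0,0,0],[0,0,0],[0,0,0],[0,0,0],[0,0,0],[0,0,0],[0,0,0],[0,0,0],[0,0,0]], spin=[-5.8,-5.8,-5.8,-5.8,-5.8,-5.8,-5.8,-5.8,-5.8,0,0])

```text
time: 5.8
tool_pos: [0.5294, 0.1324, 0.2605]
tool_rot: [-3.138, -0.001, 1.874]
contact_force: [-8.9, -0.3, 4.7]
opening: 0.0185
grip_force: 40.0
```

Request:
arm_command(xyz=[[0,0,0],[0,0,0],[0,0,0],[0,0,0],[0,0,0],[0,0,0],[0,0,0],[0,0,0],[0,0,0],[0,0,0],[0,0,0],[0,0,0],[0,0,0],[0,0,0]], spin=[0,0,0,7.5,7.5,7.5,7.5,7.5,8.5,8.5,8.5,8.5,8.5,8.5], jaw=-0.1, squeeze=3)

```text
time: 7.2
tool_pos: [0.5309, 0.1321, 0.2608]
tool_rot: [3.142, 0.001, -2.856]
contact_force: [-0.9, 0.1, 0.3]
opening: 0.0409
grip_force: 0.0
```

Request:
arm_command(xyz=[[0,0,0],[0,0,0],[0,0,0],[0,0,0],[0,0,0],[0,0,0]], spin=[1.5,0,0,0,0,0], jaw=-1)

```text
time: 7.8
tool_pos: [0.5304, 0.1329, 0.2607]
tool_rot: [3.14, 0.0, -2.838]
contact_force: [-0.1, 5.7, 0.8]
opening: 0.0222
grip_force: 3.0
```

Request:
arm_command(xyz=[[0,0,0],[0,0,0],[0,0,30],[0,0,40],[-4,-25,10],[-4,-25,0],[-4,-25,0],[-4,-25,0],[-4,-25,0],[-4,-25,0],[-4,-25,0],[-4,-25,0],[-4,-28,0],[-4,-28,0],[-6,-28,0],[0,0,0],[0,0,0]], spin=[0,0,0,0,-7.2,-7.2,-7.2,-7.2,-7.2,-7.2,-7.2,-7.2,-4.8,0,0,0,0], jaw=1, squeeze=5)

```text
time: 9.5
tool_pos: [0.4844, -0.1524, 0.3407]
tool_rot: [3.141, -0.0, 2.356]
contact_force: [-0.5, -0.0, -0.1]
opening: 0.0919
grip_force: 0.0
```

Run:
```python
from h import *
t=read_camera('top');s=read_camera('scene')
def crop(c,u,v,w,h,f): return cv2.resize(c['img'][v-h//2:v+h//2,u-w//2:u+w//2,::-1],None,fx=f,fy=f,interpolation=cv2.INTER_CUBIC)
cv2.imwrite('pics/c2.png',np.hstack([crop(t,383,304,100,100,4),crop(s,270,225,100,100,4)]))
print(observe()['tool_pos'])
```

```text
[ 0.48463252 -0.15132789  0.34074909]
```

View pics/c2.png

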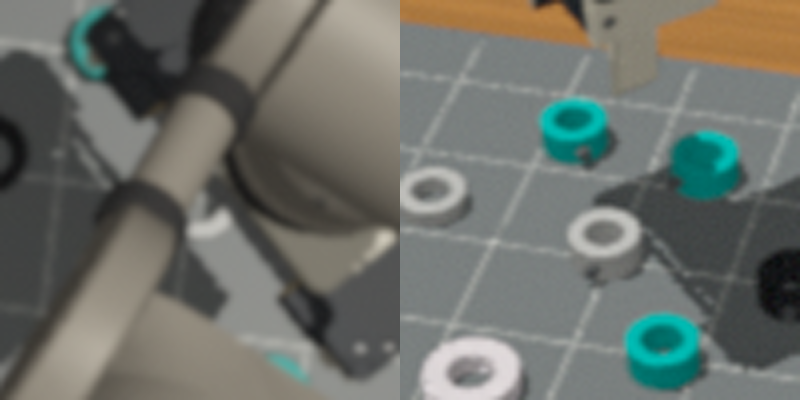

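The scene crop shows the collar untouched at crop (604,240), with its screw at (597,270) pointing about +4° from world x. The path down is clear. I'll centre it with two crossed light pinches.

Request:
arm_command(xyz=[[0,0,-35],[0,0,-35],[0,0,-35],[0,0,-30],[0,0,-15],[0,0,-8],[0,0,0],[0,0,0]], spin=[0,0,0,0,0,0,0,0], jaw=1, squeeze=4)

```text
time: 10.4
tool_pos: [0.4851, -0.1516, 0.1835]
tool_rot: [3.141, 0.001, 2.359]
contact_force: [-0.6, -0.4, 0.8]
opening: 0.0914
grip_force: 0.0
```

Request:
arm_command(xyz=[[0,0,0],[0,0,0],[0,0,0],[0,0,0],[0,0,0],[0,0,0],[0,0,0],[0,0,0]], spin=[0,0,0,0,0,0,0,0], jaw=-1)

```text
time: 11.2
tool_pos: [0.4846, -0.1519, 0.1827]
tool_rot: [-3.142, -0.0, 2.359]
contact_force: [-0.3, -0.3, 0.6]
opening: 0.0445
grip_force: 4.0
```

Request:
arm_command(xyz=[[0,0,0],[0,0,0],[0,0,0],[0,0,0],[0,0,0],[0,0,0],[0,0,0],[0,0,0],[0,0,0],[0,0,0]], spin=[0,0,0,7,7,7,7,7,7,7], jaw=0.4)

```text
time: 12.2
tool_pos: [0.4846, -0.1519, 0.1827]
tool_rot: [3.141, 0.0, -3.064]
contact_force: [0.2, -0.4, -0.1]
opening: 0.0644
grip_force: 0.0
```

Request:
arm_command(xyz=[[0,0,0],[0,0,0],[0,0,0],[0,0,0],[0,0,0],[0,0,0]], spin=[0,0,0,0,0,0], jaw=-1, squeeze=25)

```text
time: 12.8
tool_pos: [0.4846, -0.1519, 0.1827]
tool_rot: [3.141, 0.0, -3.07]
contact_force: [0.3, 0.3, 0.3]
opening: 0.0435
grip_force: 25.0
```

Request:
arm_command(xyz=[[0,0,20],[0,0,30],[0,0,40],[0,0,40],[0,0,30],[0,0,0],[0,0,0],[0,0,0]], spin=[0,0,0,0,0,0,0,0])

```text
time: 13.6
tool_pos: [0.4842, -0.1517, 0.3413]
tool_rot: [3.14, -0.003, -3.069]
contact_force: [-0.4, 0.1, -1.9]
opening: 0.0435
grip_force: 25.0
```

Run:
```python
from h import *
s=read_camera('scene'); pickle.dump(s,open('s3.pkl','wb'))
o=observe(); p=o['tool_pos']; print(p,o['tool_rot'])
T=np.linalg.inv(s['world_from_camera'])
def proj(w):
    q=T[:3,:3]@w+T[:3,3]; return cv2.projectPoints(np.array([[q[0],-q[1],-q[2]]]),np.zeros(3),np.zeros(3),np.array([[s['fx'],0,s['cx']],[0,s['fy'],s['cy']],[0,0,1]]),np.array(s['dist_coeffs']))[0].ravel()
c=p+[0,0,-.172]
print('expected collar centre px',proj(c))
for a in(-10,-5,0,5,10,15): print(a,proj(c+.028*np.array([np.cos(np.radians(a)),np.sin(np.radians(a)),0])))
u,v=np.round(proj(c)).astype(int); print(u,v)
im=s['img'][v-40:v+20,u-40:u+40,::-1]; cv2.imwrite('pics/c3.png',cv2.resize(im,None,fx=8,fy=8,interpolation=cv2.INTER_CUBIC))
```

```text
[ 0.48421683 -0.15173562  0.34112453] [ 3.13981410e+00 -2.88114327e-03 -3.06950099e+00]
expected collar centre px [266.9343579  182.48639546]
-10 [261.14488824 189.50376131]
-5 [262.15033883 189.72963007]
0 [263.19371681 189.89971776]
5 [264.26675432 190.01260003]
10 [265.3609191  190.06732636]
15 [266.46749096 190.06343027]
267 182
```

View pics/c3.png

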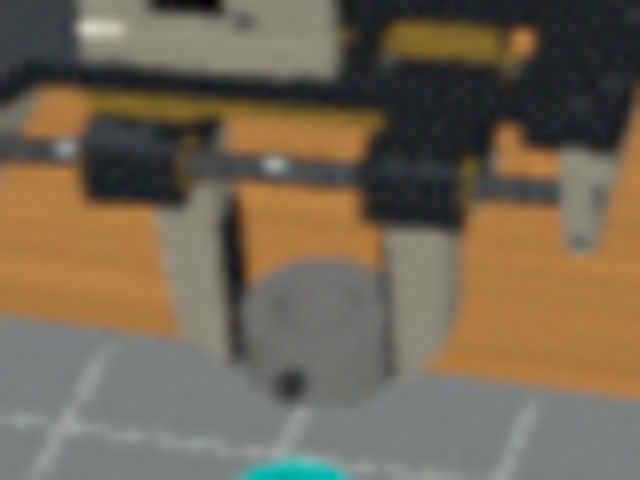

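The crop shows the collar held level between the pads, with the screw at crop (291,383), which is +2 to +4° from world x. It needs about 14° more to face the driver.

Request:
arm_command(xyz=[[4,25,0],[4,25,0],[4,25,0],[4,25,0],[4,25,0],[4,25,0],[4,25,0],[4,25,0],[4,25,0],[4,25,0],[4,25,0],[2.6,10,0],[0,0,0],[0,0,0],[0,0,0]], spin=[2,2,2,2,2,2,2,0,0,0,0,0,0,0,0])

```text
time: 15.15
tool_pos: [0.5312, 0.132, 0.3424]
tool_rot: [-3.142, -0.001, -2.826]
contact_force: [0.3, -0.4, -1.4]
opening: 0.0435
grip_force: 25.0
```

Run:
```python
from h import *
s=read_camera('scene'); t=read_camera('top'); o=observe(); print(o['tool_pos'],o['tool_rot'])
a=cv2.resize(s['img'][185:260,340:440,::-1],None,fx=8,fy=8,interpolation=cv2.INTER_CUBIC)
cv2.imwrite('pics/c4.png',a)
```

```text
[0.53122487 0.13214218 0.3427267 ] [-3.14154622e+00 -1.95961882e-04 -2.82629774e+00]
```

View pics/c4.png

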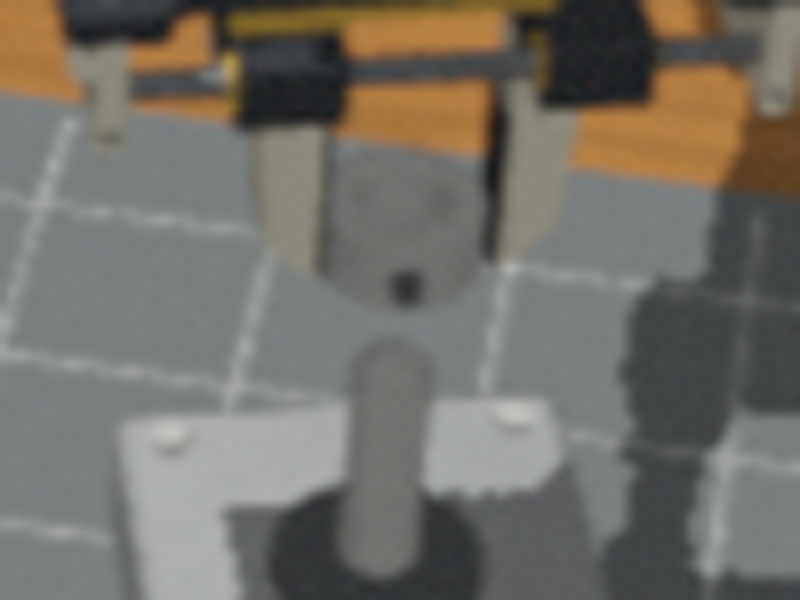

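Request:
arm_command(xyz=[[0,0.8,-15],[0,0,-10],[0,0,-8],[0,0,-5],[0,0,-4],[0,0,0]], spin=[0,0,0,0,0,0])

```text
time: 15.85
tool_pos: [0.5312, 0.1339, 0.3003]
tool_rot: [3.141, -0.001, -2.825]
contact_force: [-0.3, 0.1, -2.0]
opening: 0.0436
grip_force: 25.0
```

Request:
arm_command(xyz=[[0,-0.4,-3],[0,0,-3],[0,0,-4],[0,0,0]], spin=[0,0,0,0])

```text
time: 16.25
tool_pos: [0.5311, 0.1335, 0.2902]
tool_rot: [3.141, -0.001, -2.825]
contact_force: [0.1, -0.6, -1.3]
opening: 0.0434
grip_force: 25.0
```

Request:
arm_command(xyz=[[0,0,-4],[0,0,-4],[0,0,-5],[0,0,-5],[0,0,0],[0,0,0]], spin=[0,0,0,0,0,0])

```text
time: 16.85
tool_pos: [0.5312, 0.1335, 0.2726]
tool_rot: [3.141, -0.0, -2.825]
contact_force: [0.1, 0.1, -1.7]
opening: 0.0436
grip_force: 25.0
```

Run:
```python
from h import *
s=read_camera('scene'); pickle.dump(s,open('s5.pkl','wb')); o=observe(); print(o['time'],o['tool_pos'],o['tool_rot'],o['contact_force'],o['torque'])
T=np.linalg.inv(s['world_from_camera'])
def proj(w):
    q=T[:3,:3]@w+T[:3,3]; return cv2.projectPoints(np.array([[q[0],-q[1],-q[2]]]),np.zeros(3),np.zeros(3),K(s),np.array(s['dist_coeffs']))[0].ravel()
c=o['tool_pos']+[0,0,-.1715]
for n,q in(('c',c),('tip',np.array([.531+.0859,.1333+.027,.1])),):print(n,(proj(q)-[340,185])*8)
for a in(7,12,17,22,27): print(a,(proj(c+.028*np.array([np.cos(np.radians(a)),np.sin(np.radians(a)),0]))-[340,185])*8)
cv2.imwrite('pics/c5.png',cv2.resize(s['img'][185:260,340:440,::-1],None,fx=8,fy=8,interpolation=cv2.INTER_CUBIC))
```

```text
16.9 [0.53127345 0.13351973 0.27276747] [ 3.14152687e+00  9.70813909e-05 -2.82498207e+00] [-0.043966   -0.41932974 -1.46157991] [0.07465163 0.03008805 0.02773326]
c [390.09557269 415.85312747]
tip [445.72860377 651.36351026]
7 [387.87750678 485.53050457]
12 [397.09408099 485.84511226]
17 [406.2577174  485.61814079]
22 [415.29517345 484.85140187]
27 [424.13428952 483.55122529]
```

View pics/c5.png

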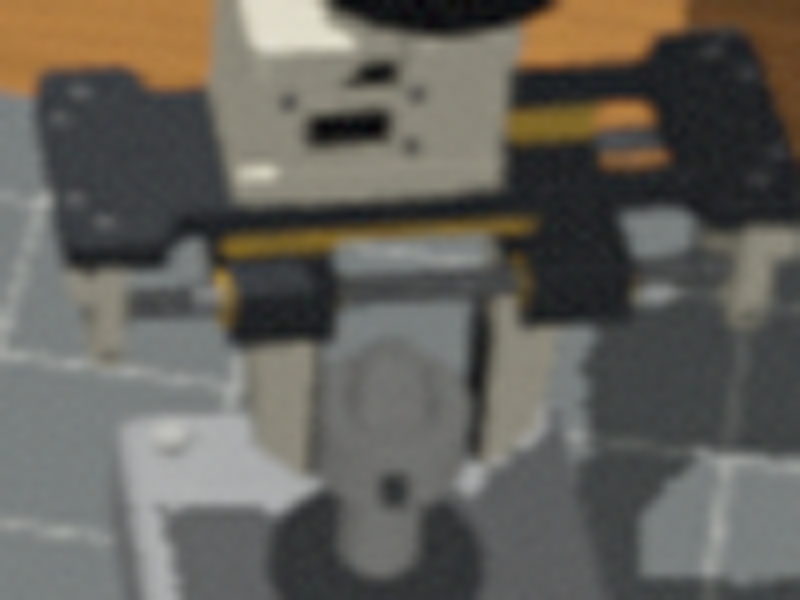

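Run:
```python
from h import *
def mk(s):
    T=np.linalg.inv(s['world_from_camera'])
    def proj(w):
        q=T[:3,:3]@np.array(w)+T[:3,3]; return cv2.projectPoints(np.array([[q[0],-q[1],-q[2]]]),np.zeros(3),np.zeros(3),K(s),np.array(s['dist_coeffs']))[0].ravel()
    return proj
s=pickle.load(open('scene.pkl','rb')); pr=mk(s); g=cv2.cvtColor(s['img'],cv2.COLOR_RGB2GRAY)
P=np.load('sceneP.npy')
for z in(.07,.08,.09,.10,.11,.118):
    q=pr([.531,.1333,z]); r=int(round(q[1])); m=np.where((P[r,375:403,2]>.06))[0]+375
    print(z,np.round(q,2),'depth mid',(m.min()+m.max())/2 if len(m) else None,len(m),g[r,380:400].tolist())
for n,(u,v) in(('s3',(263,190)),('s5',(389,246))):
    s=pickle.load(open(n+'.pkl','rb')); g=cv2.cvtColor(s['img'],cv2.COLOR_RGB2GRAY).astype(float)[v-3:v+4,u-4:u+5]
    w=np.clip(np.percentile(g,65)-8-g,0,None); vv,uu=np.mgrid[v-3:v+4,u-4:u+5]; print(n,(w*uu).sum()/w.sum(),(w*vv).sum()/w.sum()); print(g.astype(int))
```

```text
0.07 [387.72 247.46] depth mid 386.5 10 [95, 92, 100, 103, 112, 115, 112, 108, 107, 110, 108, 102, 96, 98, 113, 130, 150, 160, 162, 163]
0.08 [388.03 244.12] depth mid 387.5 10 [164, 159, 145, 127, 117, 117, 115, 108, 103, 100, 101, 106, 128, 155, 162, 164, 161, 161, 160, 163]
0.09 [388.33 240.74] depth mid 387.5 10 [164, 164, 159, 135, 119, 119, 116, 110, 104, 101, 101, 101, 119, 154, 163, 164, 163, 163, 163, 162]
0.1 [388.64 237.32] depth mid 387.5 10 [164, 164, 159, 140, 123, 119, 118, 114, 106, 103, 100, 101, 108, 140, 159, 162, 163, 164, 163, 164]
0.11 [388.95 233.87] depth mid 388.0 9 [139, 132, 126, 121, 122, 121, 123, 124, 117, 109, 101, 100, 101, 111, 124, 129, 129, 131, 130, 134]
0.118 [389.2  231.08] depth mid 388.5 10 [120, 120, 119, 120, 133, 158, 183, 199, 189, 175, 163, 147, 124, 112, 113, 120, 120, 122, 121, 130]
s3 262.8297491039427 189.57168458781362
[[103 108 107 106 103 106 109 114 115]
 [104 106 102  85  77  82 103 111 114]
 [106 102  86  63  54  62  92 108 111]
 [114 106  82  61  49  65  94 109 113]
 [122 116  96  76  68  82 104 111 115]
 [125 123 116 103 100 115 119 117 115]
 [125 125 125 123 131 149 138 127 125]]
s5 389.37662337662346 246.2657072657073
[[109 109 109 106 105 107 111 113 110]
 [111 107  95  79  77  84 103 110 111]
 [108 106  84  57  54  72  96 109 110]
 [111 106  83  59  52  66  96 111 111]
 [110 108  90  66  58  75  97 103 101]
 [107 110 101  88  85  89 100  89  75]
 [109 113 113 110 107 105 104  85  61]]
```

The crop shows the collar on the spindle with the screw at crop (395,489). After removing the camera bias found from the felt spindle axis, the screw sits about 3° short of the driver line, so I'll trim it.

Request:
arm_command(xyz=[[0,0,-1],[0,0,0],[0,0,0],[0,0,0],[0,0,0]], spin=[1.5,1.5,0,0,0])

```text
time: 17.4
tool_pos: [0.5312, 0.1335, 0.2718]
tool_rot: [3.142, 0.0, -2.773]
contact_force: [-0.2, -0.2, -1.4]
opening: 0.0434
grip_force: 25.0
```

Run:
```python
from cell import *
o=observe(); print(o['time'],o['tool_pos'],o['tool_rot'],o['contact_force'],o['grip_force'],o['opening'])
print(hand_in())
```

```text
17.4 [0.5312228  0.13349228 0.27180648] [ 3.14156448e+00  1.35272971e-04 -2.77279680e+00] [-0.21302906 -0.20856428 -1.38626732] 24.99980578199029 0.043382676299224876
the job is handed in; nothing more can be done
None
```

I handed the job in at 17.4 s; no verdict came back. By my measurements the spindle flat faces the driver, and the collar is held level at mid-height over the flat with a 25 N grip, its screw within about 3° of the driver line.

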